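# Slide the square pot mat home into its cradle

### The job

The hob is cold and being tidied. Press on the cork top of the square pot mat and slide it across the glass, without lifting it, into the low wooden cradle through the cradle's open side until it is fully home against the back rail. Leave it lying flat there, and leave the round mat, the tin and the egg timer where they are.

Things in the scene. Friction and masses are not known exactly. Their poses are not given: they have to be found in the camera images.
- square_mat: square pot mat lying loose on the hob glass: 120 x 120 mm, 8 mm thick, 0.16 kg; wooden base, slick underneath (friction 0.25), cork face 112 mm square that grips a fingertip (friction 1.1; press with 5 to 20 N). Origin: centre of its underside; x, y along its sides. Starts squared to the cradle within 6 degrees; dragged by its middle it keeps its heading and need not be turned
- cradle: low wooden cradle fixed on the glass, place and heading vary: two side rails and a back rail, 12 mm wide and high, no floor. 136 mm wide inside (along x): 8 mm of room each side of the mat. Open towards its own -y (robot's right); side rails run to y = -60 mm, then flare by 0.5 rad to a mouth at y = -90 mm. Inner face of the back rail at y = +60 mm. Origin: on the glass, middle of the seat
- cradle_seat (a point): the point on the glass, at the cradle's origin with its axes, where the centre of the square mat lies when it is fully home and touches the back rail. The mat starts 170 to 210 mm from it on the open side (-y), at most 25 mm off the cradle's centre line
- round_mat: the round pot mat, same wood and cork, 92 mm across, 8 mm thick, loose on the glass; not to be moved. Origin at the centre of its underside
- tuna: a flat round food tin, 86 mm across, 40 mm high, standing loose on the back of the hob; not to be moved. Origin at the centre of its underside
- timer: a round wind-up egg timer, 59 mm across, 52 mm high, standing loose on the back of the hob; not to be moved. Origin at the centre of its underside

How it is judged:
By the outcome, as a careful person would: the job done as asked, in the order asked, and still so for the second after the job is handed in, with the robot touching nothing.
It also fails if it takes over 37 s, if anything falls off the work surface, if the arm or the gripper's body presses on something with over 40 N, if the wrist force passes 120 N, or if a joint passes its speed limit or range.

### The arm

A 7-joint arm with a two-finger parallel gripper is mounted at the origin on a cart in front of the work surface, level with it; the furniture and walls round the work are solid. World frame = base frame: x ahead of the robot, y to its left, z up, the work surface at z = 0. Lengths are in m, angles in rad, forces in N, time in s.
With the tool pointing down it reaches from about 0.425 to 0.925 m from the base axis. Payload 6.8 kg.
Tool frame: the origin (TCP) lies at the very end of the fingers, on their centre line; the grasp point (between the pads) lies 19 mm behind it; z points along the fingers, y is the line along which they close (so a half turn about z gives the same grasp; the last joint's range is limited). The gripper opens to 85 mm and grips with 20 to 120 N. Pads are 22 mm wide; open, the fingers measure 114 mm over their backs; the gripper's body (76 mm by 85 mm) begins 54 mm behind the grasp point. The pads swing forward as they close: fully open they stand 13 mm farther back than shut.
Start: joints at [-1.423, 0.477, 0.022, 1.555, -0.011, 1.109, -0.083], TCP at [0.171, 0.653, 0.231] pointing down, gripper open.
Joint ranges: [-2.96, 2.96], [-0.34, 2.1], [-1.41, 1.46], [0.24, 2.44], [-1.37, 4.51], [0.17, 1.92], [-2.96, 2.96]. Speed limits (rad/s): [2.39, 2.39, 3.14, 3.14, 3.14, 3.14, 3.14].

### API

Orientations are given as a 3x3 rotation matrix whose columns are the frame's x, y, z axes.
In Python, from workcell import bot, capture gives the robot as it stands. The module is installed in compiled form; this text tells all that it offers.
- The arm moves only by the tool jog_arm, never from a script. Its argument "motion" is a list of rows, each a list of 7 numbers: the shift along the world's x, y, z in cm, then the turn, a rotation vector about the world's x, y, z in degrees, then the opening, from 0 (shut) to 1 (fully open). A call has exactly 5 rows; each row is the pose to reach, as a shift and turn from the pose commanded when the call began; what a row does not reach only later rows make up. A row lasts 1/12 s, in which the tool goes at most 41.7 mm and 7.16 degrees, less where a joint would pass 70% of its speed; a pose out of reach is approached as far as the arm can. A call with a gripper value outside its range is refused whole. The fingers move at their own pace and stop on an object; "force" is the grip in N (left out, the last holds). Time passes only in rows, so rows that repeat a pose let the fingers close, or fill a call up. It gives the time, the measured TCP pose, the force, the opening and the grip force at its end, in the units of the state.
- bot.state(): the state, without advancing time (a new reading comes with each control period).
- capture(name): name is "scene" or "side" or "wrist"; returns a dict with "img" (400x640x3 uint8, red, green, blue), "range_z" (400x640 float32, m along the optical axis (not along the pixel's ray), 0 where there is no reading), "vfov" (degrees; the focal length in pixels is half the picture's height over the tangent of half this angle, whatever the lens; pixels are square), "cx", "cy" (the principal point, pixels), "world_to_cam" (4x4, takes a point from world to camera coordinates). Camera axes: x right, y down, z forward; pixel columns grow to the right and rows downward; lengths in m; the calibration is good to about 2 mm. A picture is of the moment at which its call begins.
- bot.finish_job(): hands the job in; it is judged then, once.
The state is a dict: "time": time; "joints": joint angles; "joint_vel": joint speeds; "tau": joint torques, N m; "tool_pos": TCP position; "eef_rot": TCP orientation; "contact_force": force on the tool from outside, world axes, zero at the start; "wrist_torque": the same for the moment, N m; "opening": finger opening in m; "grasp_force": force on a finger pad.
Only numpy, scipy, OpenCV 4.12 (cv2) and the standard library are available. Lean on these libraries where they do the work, as an engineer would, in place of code of your own. Each camera call takes 0.05 s, during which the arm holds its last target. There are 200 camera calls.

## Working session

There is one attempt and no reset: what is moved stays moved. The work goes in short steps, Python scripts to look and compute and a tool call to move; the robot and the scene stay as the last step left them, time stands still between calls to the robot, and variables do not carry over. Pictures are saved under pics/ and viewed, at most 10 in all, crops included, and the job is handed in when it is done.

Besides the shell and the picture viewer there is one more tool, called after "Call:" by a JSON object that holds its "name" and its "arguments", one argument or row to a line. jog_arm: Moves the arm, as the interface text tells. Its arguments: {"type":"object","properties":{"motion":{"type":"array","items":{"type":"array","items":{"type":"number"}}},"force":{"type":"number"}},"required":["motion"]}

```bash
mkdir -p pics; cat > h.py <<'E'
import numpy as np,cv2
from workcell import bot,capture
def snap(n,f):
    c=capture(n); cv2.imwrite('pics/'+f,c['img'][:,:,::-1]); np.savez('last_'+n+'.npz',**{k:np.array(v) for k,v in c.items()}); return c
def world(c,u,v,z=None):
    f=200/np.tan(np.radians(float(c['vfov']))/2); T=np.linalg.inv(c['world_to_cam'])
    d=T[:3,:3]@np.array([(u-c['cx'])/f,(v-c['cy'])/f,1.]); o=T[:3,3]
    return o+d*((z-o[2])/d[2] if z is not None else c['range_z'][int(v),int(u)])
E
python3 - <<'E'
from h import *
s=bot.state();print(s['time'],s['tool_pos'],s['eef_rot'],s['opening'],s['contact_force'])
a=snap('scene','s1.png');b=snap('side','d1.png')
E
```

```text
0.0 [0.17061872 0.65246607 0.23032153] [[-9.67463458e-01  2.53010518e-01 -3.66508559e-04]
 [ 2.53010763e-01  9.67461781e-01 -1.80471636e-03]
 [-1.02029197e-04 -1.83872774e-03 -9.99998304e-01]] 0.08527492381079588 [-0.09572305 -0.12113078 -0.49795045]
```

View pics/s1.png

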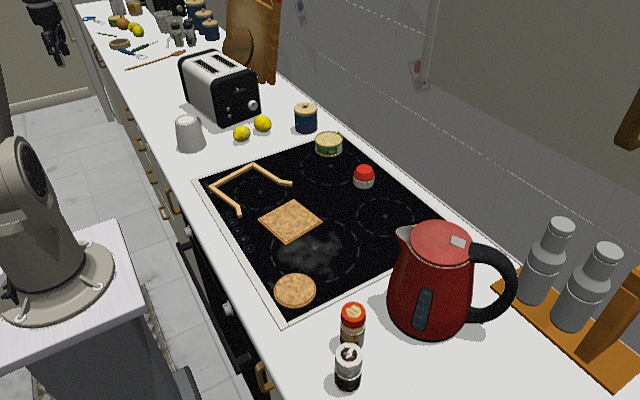

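View pics/d1.png

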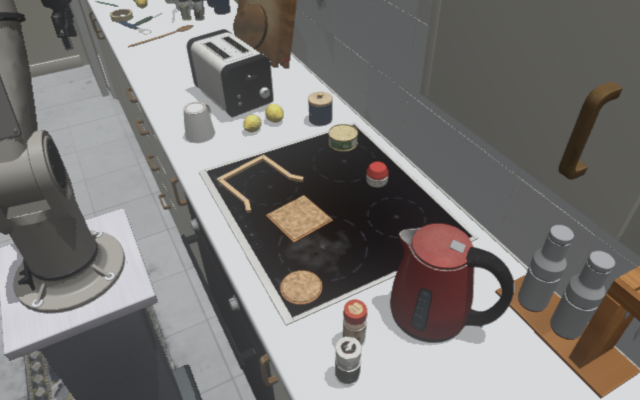

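The scene view shows the square mat centred near (290,221), the cradle's back rail from about (213,187) to (252,166), the round mat at (295,290), the tin at (328,145) and the timer at (364,176). I'll enlarge it.

```bash
python3 - <<'E'
from h import *
i=cv2.imread('pics/s1.png')[155:255,195:335]
cv2.imwrite('pics/s1c.png',cv2.resize(i,None,fx=5.5,fy=5.5,interpolation=cv2.INTER_CUBIC))
E
```

```text
(no output)
```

View pics/s1c.png

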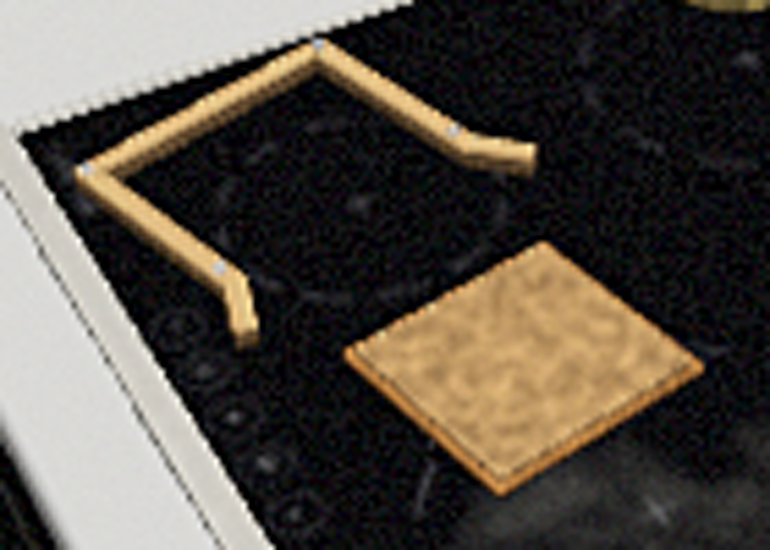

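```bash
python3 - <<'E'
from h import *
c=dict(np.load('last_scene.npz'))
P=lambda p,z:world(c,195+(p[0]+.5)/5.5-.5,155+(p[1]+.5)/5.5-.5,z)
M=np.array([P(p,.008) for p in [(347,351),(543,243),(704,366),(502,485)]])
C=np.array([P(p,.012) for p in [(86,170),(318,45),(454,130),(220,268)]])
print(M,C,sep='\n')
print([np.linalg.norm(M[i]-M[i-1]) for i in range(4)],[np.linalg.norm(C[i]-C[i-1]) for i in range(4)])
def fit(loc,pts):
    a=loc[:,0]+1j*loc[:,1];b=pts[:,0]+1j*pts[:,1];A=a-a.mean();B=b-b.mean()
    r=np.vdot(A,B);r/=abs(r);t=b.mean()-r*a.mean();print('pose',t,np.degrees(np.angle(r)),abs(b-r*a-t));return t,r
mt,mr=fit(np.array([(-60,60),(60,60),(60,-60),(-60,-60)])/1e3,M)
t,r=fit(np.array([(-74,66),(74,66),(74,-60),(-74,-60)])/1e3,C)
print('mat in cradle',(mt-t)/r,'move',t-mt)
for n,(u,v) in dict(round=(295,290),tin=(328,137),timer=(364,168),mat=(290,221)).items():print(n,world(c,u,v))
E
```

```text
[[ 0.45968993 -0.0531948   0.008     ]
 [ 0.57312386 -0.03362664  0.008     ]
 [ 0.59426264 -0.14926857  0.008     ]
 [ 0.48109515 -0.16673423  0.008     ]]
[[0.40236854 0.13533222 0.012     ]
 [0.54654321 0.172016   0.012     ]
 [0.5749107  0.06541544 0.012     ]
 [0.43095472 0.02837815 0.012     ]]
[np.float64(0.11553954320534848), np.float64(0.1151093765503887), np.float64(0.11755809244615462), np.float64(0.114507334708611)] [np.float64(0.11070836817886096), np.float64(0.14876838867184483), np.float64(0.11031045064679244), np.float64(0.14864415420264634)]
pose (0.5270428935604914-0.10070606000535676j) 9.903779604078808 [0.00243332 0.00358088 0.0022171  0.00442708]
pose (0.4894493331293146+0.09738202151069904j) 14.57696498389512 [0.00739066 0.00813796 0.00758268 0.0079393 ]
mat in cradle (-0.013471424421294648-0.20117326996563298j) move (-0.03759356043117679+0.19808808151605578j)
round [ 0.43285318 -0.3012332   0.00984076]
tin [0.78846288 0.13624891 0.03847824]
timer [ 0.77652099 -0.06903898  0.05191559]
mat [ 0.52547736 -0.10413495  0.00679282]
```

Measured: seat is near (0.491, 0.090), heading 14.6°. The mat is near (0.527, -0.101), heading 9.9°, which puts it 193 mm out and 13 mm off the centre line, so it fits the brief. I'm moving over the mat with the fingers shut.

Call:
{"name": "jog_arm", "arguments": {
  "motion": [
    [2.4, -3.4, 0, 0, 0, 0, 0],
    [4.8, -6.8, 0, 0, 0, 0, 0],
    [7.2, -10.2, 0, 0, 0, 0, 0],
    [9.6, -13.6, 0, 0, 0, 0, 0],
    [12, -17, 0, 0, 0, 0, 0]
  ],
  "force": 20
}}

```text
time: 0.52
tool_pos: [0.2915, 0.481, 0.2309]
eef_rot: [[-0.968, 0.253, -0.0], [0.253, 0.968, -0.001], [0.0, -0.001, -1.0]]
contact_force: [1.0, 0.5, -0.2]
opening: 0.0254
grasp_force: 0.0
```

Call:
{"name": "jog_arm", "arguments": {
  "motion": [
    [2.6, -3.2, 0, 0, 0, 0, 0],
    [5.2, -6.4, 0, 0, 0, 0, 0],
    [7.8, -9.6, 0, 0, 0, 0, 0],
    [10.4, -12.8, 0, 0, 0, 0, 0],
    [13, -16, 0, 0, 0, 0, 0]
  ]
}}

```text
time: 0.93
tool_pos: [0.4215, 0.3211, 0.2312]
eef_rot: [[-0.967, 0.253, -0.0], [0.253, 0.967, -0.0], [0.0, -0.0, -1.0]]
contact_force: [0.3, 0.0, -0.1]
opening: 0.0003
grasp_force: 0.0
```

Call:
{"name": "jog_arm", "arguments": {
  "motion": [
    [1.2, -4, 0, 0, 0, 0, 0],
    [2.4, -8, 0, 0, 0, 0, 0],
    [3.6, -12, 0, 0, 0, 0, 0],
    [4.8, -16, 0, 0, 0, 0, 0],
    [6, -20, 0, 0, 0, 0, 0]
  ]
}}

```text
time: 1.35
tool_pos: [0.4806, 0.1214, 0.2312]
eef_rot: [[-0.967, 0.253, -0.0], [0.253, 0.967, 0.0], [0.0, 0.0, -1.0]]
contact_force: [0.9, 0.8, -0.9]
opening: -0.0001
grasp_force: 0.0
```

Call:
{"name": "jog_arm", "arguments": {
  "motion": [
    [0.8, -4, 0, 0, 0, 0, 0],
    [1.6, -8, 0, 0, 0, 0, 0],
    [2.4, -12, 0, 0, 0, 0, 0],
    [3.2, -16, 0, 0, 0, 0, 0],
    [4.0, -20, 0, 0, 0, 0, 0]
  ]
}}

```text
time: 1.77
tool_pos: [0.5204, -0.0784, 0.2312]
eef_rot: [[-0.967, 0.253, -0.0], [0.253, 0.967, 0.0], [0.0, 0.0, -1.0]]
contact_force: [1.3, -0.5, -0.2]
opening: 0.0003
grasp_force: 0.0
```

```bash
python3 - <<'E'
from h import *
snap('wrist','w1.png')
E
```

```text
(no output)
```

View pics/w1.png

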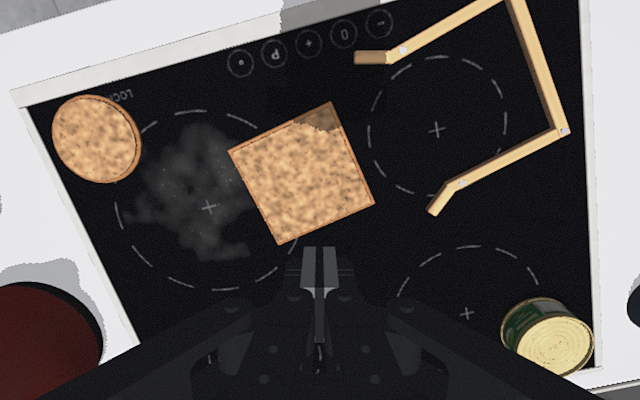

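The wrist view shows the mat corners at (229,150), (331,102), (375,203) and (278,245). The rail pins are at (402,50), (460,182) and (565,131).

```bash
python3 - <<'E'
from h import *
c=dict(np.load('last_wrist.npz'))
W=lambda L,z:np.array([world(c,*p,z)[:2] for p in L])@np.array([1,1j])
M=W([(229,150),(331,102),(375,203),(278,245)],.007)
a=np.roll(M,-1)-M; print(abs(a),'mat',M.mean(),np.degrees(np.angle(a)))
l,r_,b=W([(402,50),(460,182),(565,131)],.012)
e=r_-l; print(abs(e),abs(b-r_),'cradle',np.degrees(np.angle(e)),np.degrees(np.angle(b-r_)))
u=e/abs(e); t=b-u*(.074+.066j); print('seat',t,'mat in cradle',(M.mean()-t)/u,'pins',(np.array([l,r_,b])-t)/u)
E
```

```text
[0.11616446 0.11667632 0.11814204 0.11736382] mat (0.5266708168936904-0.09958671634190489j) [  99.83100414   10.1442077   -79.83842371 -170.82211715]
0.1466350220966892 0.11336181073979235 cradle 13.829090637947042 103.24264091157845
seat (0.49018644018401325+0.08813091086090089j) mat in cradle (-0.009442681385751665-0.19099699755439187j) pins [-0.07379531-0.04735587j  0.07283971-0.04735587j  0.074     +0.066j     ]
```

Call:
{"name": "jog_arm", "arguments": {
  "motion": [
    [0.3, -1.1, -4, 0, 0, 0, 0],
    [0.65, -2.15, -8, 0, 0, 0, 0],
    [0.65, -2.15, -12, 0, 0, 0, 0],
    [0.65, -2.15, -16, 0, 0, 0, 0],
    [0.65, -2.15, -20, 0, 0, 0, 0]
  ]
}}

```text
time: 2.23
tool_pos: [0.5268, -0.0979, 0.0295]
eef_rot: [[-0.967, 0.254, 0.0], [0.254, 0.967, -0.0], [-0.0, -0.0, -1.0]]
contact_force: [1.2, 0.5, -0.5]
opening: 0.0001
grasp_force: 0.0
```

Call:
{"name": "jog_arm", "arguments": {
  "motion": [
    [0, 0, -0.8, 0, 0, 0, 0],
    [0, 0, -1.4, 0, 0, 0, 0],
    [0, 0, -1.8, 0, 0, 0, 0],
    [0, 0, -2.1, 0, 0, 0, 0],
    [0, 0, -2.3, 0, 0, 0, 0]
  ]
}}

```text
time: 2.65
tool_pos: [0.5287, -0.0981, 0.01]
eef_rot: [[-0.967, 0.253, 0.003], [0.253, 0.967, -0.0], [-0.003, 0.001, -1.0]]
contact_force: [-0.7, 0.1, 0.6]
opening: -0.0
grasp_force: 0.0
```

Call:
{"name": "jog_arm", "arguments": {
  "motion": [
    [0, 0, -0.05, 0, 0, 0, 0],
    [0, 0, -0.1, 0, 0, 0, 0],
    [0, 0, -0.15, 0, 0, 0, 0],
    [0, 0, -0.2, 0, 0, 0, 0],
    [0, 0, -0.2, 0, 0, 0, 0]
  ]
}}

```text
time: 3.07
tool_pos: [0.528, -0.098, 0.0081]
eef_rot: [[-0.967, 0.253, 0.002], [0.253, 0.967, 0.001], [-0.002, 0.001, -1.0]]
contact_force: [-3.7, 0.1, 14.1]
opening: 0.0001
grasp_force: 7.3
```

Call:
{"name": "jog_arm", "arguments": {
  "motion": [
    [0, 0.4, 0, 0, 0, 0.5, 0],
    [0, 1.2, 0, 0, 0, 1.5, 0],
    [0, 2.1, 0, 0, 0, 2.5, 0],
    [0, 3.1, 0, 0, 0, 3.5, 0],
    [0, 4.1, 0, 0, 0, 4, 0]
  ]
}}

```text
time: 3.48
tool_pos: [0.5292, -0.0584, 0.0081]
eef_rot: [[-0.983, 0.186, 0.005], [0.186, 0.983, -0.001], [-0.005, -0.001, -1.0]]
contact_force: [-1.0, -2.9, 9.0]
opening: -0.0002
grasp_force: 4.5
```

```bash
python3 - <<'E'
from h import *
print(bot.state()['contact_force'])
snap('wrist','w2.png')
E
```

```text
[-1.015071   -2.92609627  9.04233088]
```

View pics/w2.png

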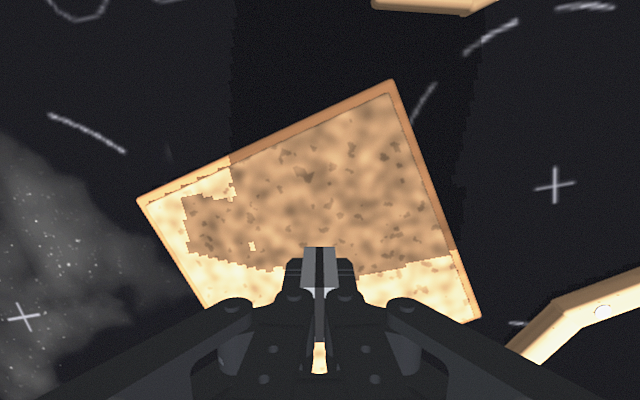

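Seen close up, the mat's corners are at (137,201), (393,80) and (481,318). It moved with the finger.

```bash
python3 - <<'E'
from h import *
c=dict(np.load('last_wrist.npz'))
A,B,D=np.array([world(c,*p,.007)[:2] for p in [(137,201),(393,80),(481,318)]])@np.array([1,1j])
m=(A+D)/2;print(abs(B-A),abs(D-B),np.degrees(np.angle([B-A,D-B])),'mat',m)
u=np.exp(1j*np.radians(13.8));print((m-(.4903+.0885j))/u, world(c,602,312,.012))
E
```

```text
0.11609799991918268 0.1166076260701613 [103.99348632  13.59939383] mat (0.5276051392805946-0.060823336766886456j)
(0.0006096877560126559-0.15391153498286514j) [0.57323726 0.06119809 0.012     ]
```

The mat is now square to the cradle and on its centre line, with 154 mm to go. I'm sliding straight in.

Call:
{"name": "jog_arm", "arguments": {
  "motion": [
    [-0.2, 0.8, -0.03, 0, 0, 0, 0],
    [-0.5, 2.0, -0.05, 0, 0, 0, 0],
    [-0.85, 3.5, -0.05, 0, 0, 0, 0],
    [-1.15, 4.7, -0.05, 0, 0, 0, 0],
    [-1.35, 5.5, -0.05, 0, 0, 0, 0]
  ]
}}

```text
time: 3.95
tool_pos: [0.5167, -0.0023, 0.0081]
eef_rot: [[-0.983, 0.186, 0.007], [0.186, 0.983, -0.001], [-0.007, 0.001, -1.0]]
contact_force: [1.7, -5.5, 11.9]
opening: 0.0001
grasp_force: 6.2
```

Call:
{"name": "jog_arm", "arguments": {
  "motion": [
    [-0.2, 0.8, 0, 0, 0, 0, 0],
    [-0.5, 2.0, 0, 0, 0, 0, 0],
    [-0.85, 3.5, 0, 0, 0, 0, 0],
    [-1.15, 4.7, 0, 0, 0, 0, 0],
    [-1.35, 5.5, 0, 0, 0, 0, 0]
  ]
}}

```text
time: 4.37
tool_pos: [0.5033, 0.0529, 0.0081]
eef_rot: [[-0.983, 0.186, 0.007], [0.186, 0.983, 0.0], [-0.007, 0.001, -1.0]]
contact_force: [1.2, -3.7, 13.6]
opening: 0.0001
grasp_force: 6.8
```

```bash
python3 - <<'E'
from h import *
print(bot.state()['contact_force'])
snap('wrist','w3.png')
E
```

```text
[ 1.22270545 -3.74431476 13.62046202]
```

View pics/w3.png

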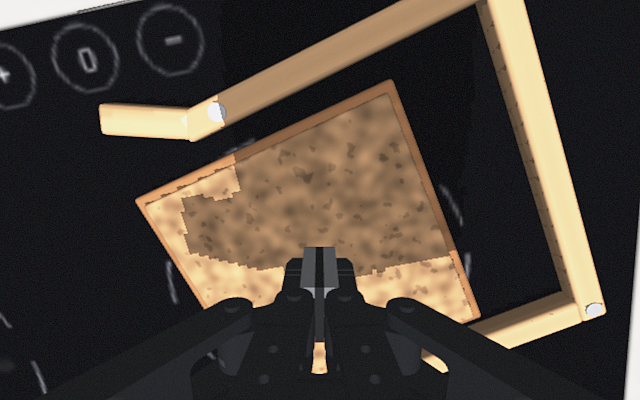

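The mat is inside the cradle and hasn't slipped on the finger: its corner pixels are unchanged. The back rail's inner edge runs from about (484,8) to (572,293).

```bash
python3 - <<'E'
from h import *
c=dict(np.load('last_wrist.npz'))
W=lambda L,z:np.array([world(c,*p,z)[:2] for p in L])@np.array([1,1j])
A,B,D=W([(137,201),(393,80),(481,318)],.007)
R,S,p=W([(484,8),(581,291),(594,310)],.012); l=W([(217,112)],.012)[0]
u=(S-R)/abs(S-R); m=(A+D)/2
print('rail',np.degrees(np.angle(u)),'mat',np.degrees(np.angle([D-B,B-A])),'corner gaps',((B-R)/u).imag,((D-R)/u).imag)
t=p-u*(.074+.066j);print('mat in cradle',(m-t)/u,'pin left',(l-t)/u,'go',t-m)
E
```

```text
rail 16.800249546119325 mat [ 13.63507065 103.99950512] corner gaps -0.036998958554516806 -0.0434452706753418
mat in cradle (-0.0023883836131745116-0.03472208468682978j) pin left (-0.0784639793131241-0.03840284907862939j) go (-0.0077494881108600144+0.033930413721360644j)
```

Call:
{"name": "jog_arm", "arguments": {
  "motion": [
    [-0.2, 0.7, 0, 0, 0, 0, 0],
    [-0.4, 1.6, 0, 0, 0, 0, 0],
    [-0.6, 2.4, 0, 0, 0, 0, 0],
    [-0.7, 2.8, 0, 0, 0, 0, 0],
    [-0.75, 3.0, 0, 0, 0, 0, 0]
  ]
}}

```text
time: 4.83
tool_pos: [0.4959, 0.0825, 0.0081]
eef_rot: [[-0.983, 0.186, 0.007], [0.186, 0.983, 0.0], [-0.006, 0.002, -1.0]]
contact_force: [1.4, -5.2, 13.7]
opening: 0.0001
grasp_force: 7.2
```

Call:
{"name": "jog_arm", "arguments": {
  "motion": [
    [-0.05, 0.2, 0, 0, 0, 0, 0],
    [-0.1, 0.4, 0, 0, 0, 0, 0],
    [-0.15, 0.6, 0, 0, 0, 0, 0],
    [-0.2, 0.7, 0, 0, 0, 0, 0],
    [-0.2, 0.8, 0, 0, 0, 0, 0]
  ]
}}

```text
time: 5.25
tool_pos: [0.494, 0.0898, 0.0081]
eef_rot: [[-0.982, 0.187, 0.006], [0.187, 0.982, 0.0], [-0.006, 0.001, -1.0]]
contact_force: [1.3, -6.0, 15.7]
opening: 0.0004
grasp_force: 7.7
```

Call:
{"name": "jog_arm", "arguments": {
  "motion": [
    [0, 0.1, 0, 0, 0, 0, 0],
    [-0.05, 0.2, 0, 0, 0, 0, 0],
    [-0.05, 0.3, 0, 0, 0, 0, 0],
    [-0.1, 0.4, 0, 0, 0, 0, 0],
    [-0.1, 0.4, 0, 0, 0, 0, 0]
  ]
}}

```text
time: 5.67
tool_pos: [0.4935, 0.0918, 0.0081]
eef_rot: [[-0.982, 0.189, 0.008], [0.189, 0.982, -0.002], [-0.008, -0.0, -1.0]]
contact_force: [3.6, -9.9, 13.1]
opening: -0.0
grasp_force: 6.8
```

Call:
{"name": "jog_arm", "arguments": {
  "motion": [
    [0, 0.1, 0, 0, 0, 0, 0],
    [-0.05, 0.2, 0, 0, 0, 0, 0],
    [-0.05, 0.3, 0, 0, 0, 0, 0],
    [-0.1, 0.4, 0, 0, 0, 0, 0],
    [-0.1, 0.4, 0, 0, 0, 0, 0]
  ]
}}

```text
time: 6.08
tool_pos: [0.4924, 0.0958, 0.0081]
eef_rot: [[-0.982, 0.189, 0.007], [0.189, 0.982, -0.002], [-0.007, -0.0, -1.0]]
contact_force: [2.6, -10.4, 14.3]
opening: 0.0
grasp_force: 7.2
```

```bash
python3 - <<'E'
from h import *
print(bot.state()['contact_force'])
snap('wrist','w4.png')
E
```

```text
[  2.60685069 -10.38314508  14.29289079]
```

View pics/w4.png

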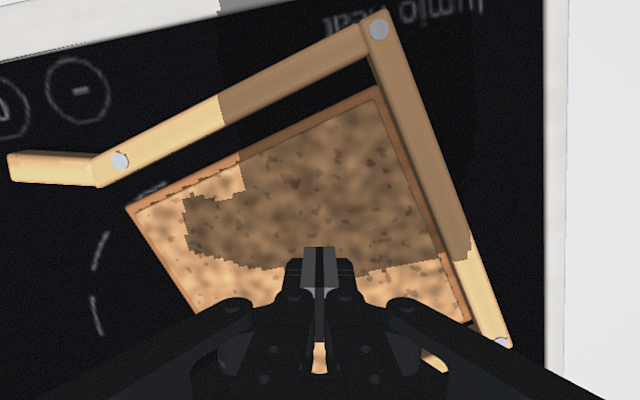

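The finger now slips on the cork and the rail blocks the mat, with a lateral force of about 10 N. I'll check the rail contact in an enlargement.

```bash
python3 - <<'E'
from h import *
i=cv2.imread('pics/w4.png')[60:350,340:520]
cv2.imwrite('pics/w4c.png',cv2.resize(cv2.convertScaleAbs(i,alpha=1.5,beta=20),(372,600),interpolation=cv2.INTER_CUBIC))
c=dict(np.load('last_wrist.npz'))
W=lambda L,z:np.array([world(c,*p,z)[:2] for p in L])@np.array([1,1j])
A,B,D=W([(126,207),(377,86),(470,323)],.007);p,q,r=W([(120,160),(378,30),(502,345)],.012)
u=(r-q)/abs(r-q);t=(q+r)/2-.066j*u
print(abs(r-q),np.degrees(np.angle([u,D-B,B-A])),((A+D)/2-t)/u)
E
```

```text
0.1488293016486134 [ 14.83191691  13.86636093 104.24312158] (0.0013868977609558257+0.00038650412572355545j)
```

View pics/w4c.png

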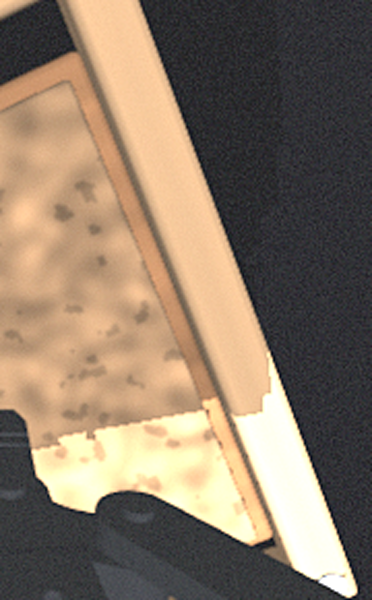

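It is home to within about 1°: the upper corner touches and the lower end has a sliver of gap. I'll turn it a touch and push a little more, then lift straight up.

Call:
{"name": "jog_arm", "arguments": {
  "motion": [
    [0, 0, 0, 0, 0, 1, 0],
    [0, 0.1, 0, 0, 0, 2, 0],
    [0, 0.15, 0, 0, 0, 2.5, 0],
    [-0.05, 0.2, 0, 0, 0, 2.5, 0],
    [-0.05, 0.2, 0, 0, 0, 2.5, 0]
  ]
}}

```text
time: 6.55
tool_pos: [0.4918, 0.0979, 0.0081]
eef_rot: [[-0.989, 0.146, 0.007], [0.146, 0.989, -0.002], [-0.007, -0.001, -1.0]]
contact_force: [1.3, -10.0, 14.9]
opening: -0.0001
grasp_force: 7.3
```

Call:
{"name": "jog_arm", "arguments": {
  "motion": [
    [0, 0, 0.3, 0, 0, 0, 0],
    [0, 0, 0.8, 0, 0, 0, 0],
    [0, 0, 3, 0, 0, 0, 0],
    [0, 0, 7, 0, 0, 0, 0],
    [0, 0, 11, 0, 0, 0, 0]
  ]
}}

```text
time: 6.97
tool_pos: [0.4866, 0.101, 0.1164]
eef_rot: [[-0.99, 0.141, -0.003], [0.141, 0.99, -0.001], [0.003, -0.002, -1.0]]
contact_force: [1.6, 1.2, -0.2]
opening: -0.0002
grasp_force: 0.0
```

Call:
{"name": "jog_arm", "arguments": {
  "motion": [
    [0, -2, 3, 0, 0, 0, 0],
    [0, -4, 6, 0, 0, 0, 0],
    [0, -6, 8, 0, 0, 0, 0],
    [0, -6, 8, 0, 0, 0, 0],
    [0, -6, 8, 0, 0, 0, 0]
  ]
}}

```text
time: 7.38
tool_pos: [0.4886, 0.0407, 0.1972]
eef_rot: [[-0.99, 0.143, 0.003], [0.143, 0.99, 0.002], [-0.002, 0.002, -1.0]]
contact_force: [-0.7, 0.5, 0.0]
opening: 0.0006
grasp_force: 0.0
```

```bash
python3 - <<'E'
from h import *
c=snap('wrist','w5.png'); snap('scene','s2.png')
cv2.imwrite('pics/w5.png',cv2.imread('pics/w5.png'))
E
```

```text
(no output)
```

View pics/w5.png

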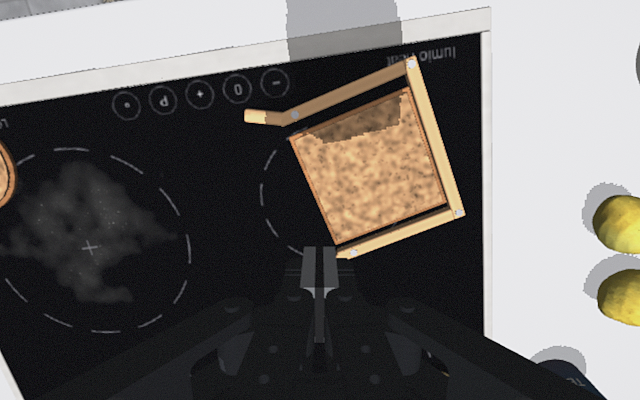

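The mat lies flat between the rails. I'll check its edge against the rail numerically.

```bash
python3 - <<'E'
from h import *
c=dict(np.load('last_wrist.npz'))
W=lambda L,z:np.array([world(c,*p,z)[:2] for p in L])@np.array([1,1j])
A,B,D,E=W([(290,139),(408,87),(446,203),(337,245)],.007);q,r=W([(411,64),(459,213)],.012)
u=(r-q)/abs(r-q);t=(q+r)/2-.066j*u
print(abs(r-q),np.degrees(np.angle([u,D-B,B-A])),((A+B+D+E)/4-t)/u)
i=cv2.imread('pics/w5.png')[45:265,270:480]
cv2.imwrite('pics/w5c.png',cv2.resize(i,(572,600),interpolation=cv2.INTER_CUBIC))
E
```

```text
0.14846840548825938 [ 14.55422646  14.41345829 105.14485676] (0.00267753332707081+0.000308577915143397j)
```

View pics/w5c.png

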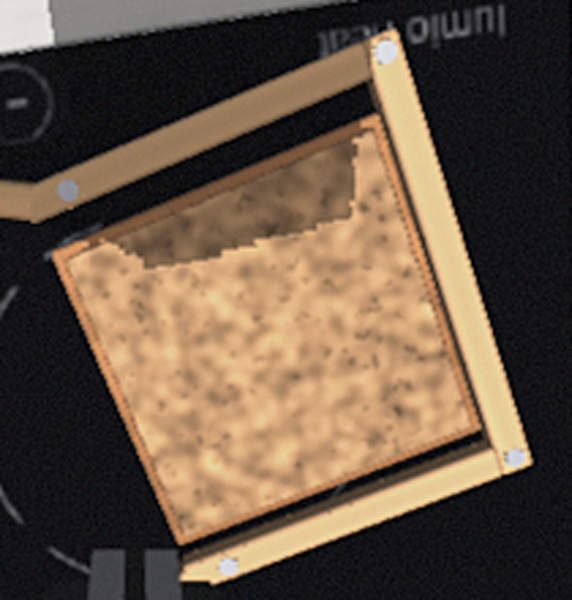

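The mat is parallel to the back rail within measuring error, flush against it, and clear of both side rails. Handing in.

```bash
python3 -c "
from workcell import bot
print(bot.finish_job())"
```

```text
the job is handed in; nothing more can be done
None
```

The square mat lies flat in the cradle, parallel to the back rail and against it within about 1 mm as measured; the arm went nowhere near the round mat, tin or timer, and I handed the job in at about 7.5 s.

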